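# Tidy the painting table: everything back on its own outline

### The job

Tidy the painting table: put the stapler, the tape dispenser, the paint tin and the small paint jar back on their home boards, each standing upright and centred on the dark silhouette that matches it, the stapler and the dispenser lined up with theirs (either way round will do). Set them down rather than drop them, and leave the water glass where it stands.

Things in the scene. Friction and masses are not known exactly. Their poses are not given: they have to be found in the camera images.
- stapler: Black desk stapler standing on its base, 120 mm long (its x, nose towards -x), 36 mm wide (its y) at the base and 51 mm high. Base plate 8 mm thick; the upper arm is 30 mm wide with flat upright sides from about 30 to 43 mm above the underside at mid-length. Origin: middle of the underside; grip it there across y, fingers either side of the arm. About 0.18 kg. Footprint 120 x 36 mm.
- dispenser: Grey desk tape dispenser, 110 mm long (its x, cutter nose towards -x), 54 mm wide (its y), 62 mm high at the top of the pale tape roll. Its two flat side cheeks, 54 mm over the outside, run from x = -22 to +46 mm and up to 48 mm above the underside. Origin: middle of the underside; grip across y over the cheeks, 5 to 15 mm to the +x side of the origin. About 0.4 kg. Footprint 110 x 54 mm.
- tin: Closed metal paint tin with white wrap and dried dark runs, a plain upright cylinder 64 mm in diameter and 72 mm high. Origin: centre of the underside. About 0.32 kg.
- jar: Small white paint jar with black screw cap, an upright cylinder 41 mm in diameter and 60 mm high. Origin: centre of the underside. About 0.1 kg.
- home_stapler: White home board fixed to the table, 150 (its x) by 100 (its y) by 6 mm thick; the four boards differ only in the dark silhouette painted in the middle, here a long narrow rounded rectangle 128 (along x) by 44 mm (along y): the stapler's place, the stapler's length along the board's x. Origin: middle of the underside, under the silhouette's centre; top face 6 mm higher.
- home_dispenser: White home board fixed to the table, 150 (its x) by 100 (its y) by 6 mm thick; the four boards differ only in the dark silhouette painted in the middle, here a broad rounded rectangle 118 (along x) by 62 mm (along y): the tape dispenser's place, its length along the board's x. Origin: middle of the underside, under the silhouette's centre; top face 6 mm higher.
- home_tin: White home board fixed to the table, 150 (its x) by 100 (its y) by 6 mm thick; the four boards differ only in the dark silhouette painted in the middle, here the larger round spot, 72 mm in diameter: the paint tin's place. Origin: middle of the underside, under the silhouette's centre; top face 6 mm higher.
- home_jar: White home board fixed to the table, 150 (its x) by 100 (its y) by 6 mm thick; the four boards differ only in the dark silhouette painted in the middle, here the smaller round spot, 48 mm in diameter: the small jar's place. Origin: middle of the underside, under the silhouette's centre; top face 6 mm higher.
- glass: Empty water glass, 68 mm in diameter and 80 mm high, standing in the row of things nearest the robot. Origin: centre of the underside. Not to be disturbed.
There are look-alikes about, which are no part of the job. Leave any orange, purple or red look-alike of the stapler alone.

How it is judged:
At the end, for the whole second after the job is handed in: Stapler, tape dispenser, tin and jar each rest on their own home board, underside on the board's face (within 3 mm), centre within 12 mm of the silhouette's centre, upright within 0.1 rad, at rest; stapler and dispenser along the board's x within 0.22 rad, either way round (horizontal distance between stapler and home_stapler below 0.012 m and z of stapler in the frame of home_stapler between 0.003 and 0.009 m and angle between each of stapler, dispenser, tin, jar's own z axis and vertical below 0.1 rad and linear speed of each of stapler, dispenser, tin, jar below 0.02 m/s and angle between the x axis of stapler and the x axis of home_stapler, either way round below 0.22 rad and horizontal distance between dispenser and home_dispenser below 0.012 m and z of dispenser in the frame of home_dispenser between 0.003 and 0.009 m and angle between the x axis of dispenser and the x axis of home_dispenser, either way round below 0.22 rad and horizontal distance between tin and home_tin below 0.012 m and z of tin in the frame of home_tin between 0.003 and 0.009 m and horizontal distance between jar and home_jar below 0.012 m and z of jar in the frame of home_jar between 0.003 and 0.009 m); the robot touches nothing.
It fails at once if the water glass is shifted by more than 25 mm or tipped (distance of glass from where it was at the start of the episode above 0.025 m or angle between glass's own z axis and vertical above 0.4 rad).
It fails at once if a thing is let fall freely onto its board from more than about 2 cm (faster than 0.6 m/s while not held) ((horizontal distance between stapler and home_stapler below 0.07 m and linear speed of stapler above 0.6 m/s and contact force between stapler and the fingers below 0.1 N) or (horizontal distance between dispenser and home_dispenser below 0.07 m and linear speed of dispenser above 0.6 m/s and contact force between dispenser and the fingers below 0.1 N) or (horizontal distance between tin and home_tin below 0.07 m and linear speed of tin above 0.6 m/s and contact force between tin and the fingers below 0.1 N) or (horizontal distance between jar and home_jar below 0.07 m and linear speed of jar above 0.6 m/s and contact force between jar and the fingers below 0.1 N)).
It also fails if it takes over 102 s, if anything falls off the work surface, if the arm or the gripper's body presses on something with over 40 N, if the wrist force passes 120 N, or if a joint passes its speed limit or range.

### The arm

A 7-joint arm with a two-finger parallel gripper is mounted at the origin on the work surface. World frame = base frame: x ahead of the robot, y to its left, z up, the work surface at z = 0. Lengths are in m, angles in rad, forces in N, time in s.
With the tool pointing down it reaches from about 0.425 to 0.925 m from the base axis. Payload 6.8 kg.
Tool frame: the origin (TCP) lies on the centre line of the jaws, within the pads' length; the fingertips stand manip.tips_ahead ahead of it and the grasp point (between the pads) lies 5 mm behind it (manip.tips_ahead is the distance from the TCP to the fingertips, in m); z points along the fingers, y is the line along which they close (so a half turn about z gives the same grasp; the last joint's range is limited). The gripper opens to 85 mm and grips with 20 to 120 N. Pads are 22 mm wide; open, the fingers measure 114 mm over their backs; the gripper's body (76 mm by 85 mm) begins 54 mm behind the grasp point. The pads swing forward as they close: fully open they stand 13 mm farther back than shut.
Start: joints at [1.181, 0.477, 0.022, 1.555, -0.011, 1.109, -0.083], TCP at [0.188, -0.648, 0.209] pointing down, gripper open.
Joint ranges: [-2.96, 2.96], [-0.34, 2.1], [-1.41, 1.46], [0.24, 2.44], [-1.37, 4.51], [0.17, 1.92], [-2.96, 2.96]. Speed limits (rad/s): [2.39, 2.39, 3.14, 3.14, 3.14, 3.14, 3.14].

### API

Orientations are given as a rotation vector (axis times angle).
In Python, from station import readout, optics, ticket, manip gives the robot as it stands. The module is installed in compiled form; this text tells all that it offers.
- The arm moves only by the shell command python3 -m handwheel 'ROWS' [OPENING] [FORCE]. ROWS is a JSON object of lists of equal length, an entry for each row: "delta_pos": the shift along the tool's x, y, z in units of 40 mm (1.0 is 40 mm), a list of three; "turn": the turn, a rotation vector about the tool's x, y, z in units of 10 degrees (1.0 is 10 degrees), a list of three. A call has 1 to 5 rows; each row shifts and turns the commanded pose from where the row before left it, along the tool's axes as they then stand; what a row does not reach is not made up. A row lasts 1/8 s, in which the tool goes at most 62.5 mm and 10.7 degrees, less where a joint would pass 70% of its speed; a pose out of reach is approached as far as the arm can. A call is refused whole if a number of a shift passes 1 or a number of a turn 1, either way. A call with a gripper value outside its range is refused whole. OPENING is the finger opening in mm, from 0 to 85.4, set as the call begins (- or left out, the last holds). The fingers move at their own pace and stop on an object; FORCE is the grip in N (left out, the last holds). Time passes only in rows, so rows that do not move let the fingers close. It gives the time, the measured TCP pose, the force, the opening and the grip force at its end, in the units of the state.
- readout.sense(): the state, without advancing time (a new reading comes with each control period).
- optics.camera(name): name is "scene" or "side" or "wrist"; returns the picture (384x512x3 uint8, red, green, blue); there is no depth.
- optics.camera_info(name): a dict with "fx", "fy", "cx", "cy" (pixels), "world_from_camera" (4x4, takes a point from camera to world coordinates). Camera axes: x right, y up, looking along -z (the intrinsics and any distortion apply to the point x, -y, -z); pixel columns grow to the right and rows downward; lengths in m; the calibration is good to about 2 mm. The wrist camera is an equidistant fisheye: a pixel r from the principal point sees the ray r / f radians off the axis. A picture is of the moment at which its call begins: read the wrist's pose just before it. camera_info takes no time and is no camera call; for the wrist camera it gives the pose at the moment of the call.
- ticket.close_job(): hands the job in; it is judged then, once.
The state is a dict: "time": time; "joints": joint angles; "joint_vel": joint speeds; "tau": joint torques, N m; "eef_pos": TCP position; "tool_rot": TCP orientation; "ft_force": force on the tool from outside, world axes, zero at the start; "torque": the same for the moment, N m; "opening": opening from 0.0 (shut) to 1.0 (fully open); "grasp_force": force on a finger pad.
Only numpy, scipy, OpenCV 4.12 (cv2) and the standard library are available. Lean on these libraries where they do the work, as an engineer would, in place of code of your own. Each camera call takes 0.05 s, during which the arm holds its last target. There are 200 camera calls.

## Working session

There is one attempt and no reset: what is moved stays moved. The work goes in short steps, Python scripts to look and compute and a shell command to move; the robot and the scene stay as the last step left them, time stands still between calls to the robot, and variables do not carry over. Pictures are saved under pics/ and viewed, at most 14 in all, crops included, and the job is handed in when it is done.

```bash
mkdir -p pics; ls; python3 - <<'E'
from station import readout, optics, ticket, manip
import cv2
print(readout.sense(), manip.tips_ahead)
for n in ["scene","side","wrist"]:
    im=optics.camera(n); cv2.imwrite(f"pics/{n}0.png",im[:,:,::-1]); i=optics.camera_info(n); print(n,i)
E
```

```text
pics
{'time': 0.0, 'joints': array([ 1.18092223,  0.47776797,  0.02232422,  1.55648653, -0.01151769,
        1.10929292, -0.08310416]), 'joint_vel': array([-0.00073113,  0.00108402, -0.00033405,  0.00086819,  0.00046095,
        0.00025695, -0.00098725]), 'tau': array([-2.93574494e-04, -5.96452475e+01,  1.60752553e+00, -2.81201220e+01,
        1.23534122e-02,  9.31507180e-03,  6.46067818e-06]), 'eef_pos': array([ 0.18750585, -0.64775717,  0.20753218]), 'tool_rot': array([-3.10868801e+00, -4.40931302e-01,  5.76773872e-04]), 'ft_force': array([-0.33828981, -0.40175362,  0.55498079]), 'torque': array([-3.27253636e-05, -7.01583759e-04, -5.04088928e-03]), 'grasp_force': 0.0, 'opening': 1.00310841659339} 0.014
scene {'fx': 371.9187750388278, 'fy': 371.9187750388278, 'cx': 258.7851416248612, 'cy': 190.15031758036915, 'world_from_camera': array([[ 0.41328827, -0.60289461,  0.68243014,  1.19984082],
       [ 0.91056506,  0.2802093 , -0.30389804, -0.25208412],
       [-0.00800479,  0.74699454,  0.66478198,  0.7548279 ],
       [ 0.        ,  0.        ,  0.        ,  1.        ]])}
side {'fx': 356.43178487723156, 'fy': 356.43178487723156, 'cx': 254.94076908422488, 'cy': 188.8689362524446, 'world_from_camera': array([[-0.84894259,  0.37050553, -0.37685825,  0.09317643],
       [-0.52848154, -0.59777537,  0.60280334,  0.64921364],
       [-0.00193461,  0.71090805,  0.7032823 ,  0.69394518],
       [ 0.        ,  0.        ,  0.        ,  1.        ]])}
wrist {'fx': 297.3186396354542, 'fy': 297.3186396354542, 'cx': 255.73122513001758, 'cy': 193.11294385565495, 'world_from_camera': array([[ 2.78244416e-01,  9.12452505e-01,  3.00017451e-01,
         2.64003856e-01],
       [-9.60509871e-01,  2.64619486e-01,  8.60076489e-02,
        -6.26777016e-01],
       [-9.12568771e-04, -3.12100871e-01,  9.50048532e-01,
         3.73963715e-01],
       [ 0.00000000e+00,  0.00000000e+00,  0.00000000e+00,
         1.00000000e+00]])}
```

View pics/scene0.png

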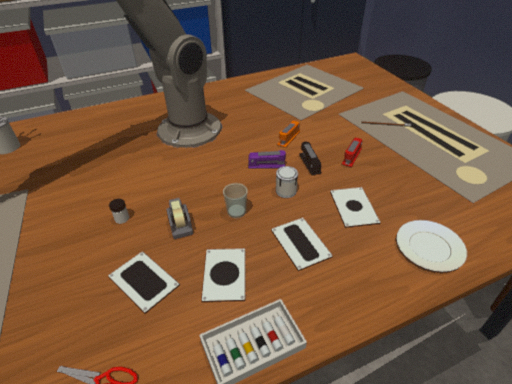

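View pics/side0.png

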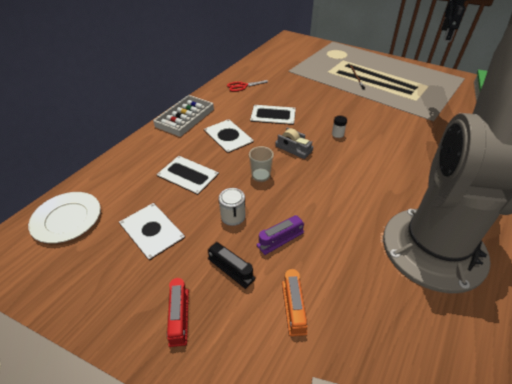

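The scene picture shows the boards: jar (354,207), stapler (301,243), tin (224,275) and dispenser (144,281). The objects are the tin (287,181), glass (236,200), dispenser (180,218) and jar (119,211).

Stapler candidates are black (311,157), purple (267,160), orange (289,133) and red (352,151). Black fits the description, so I'll confirm it in an enlarged crop.

```bash
cat > h.py <<'E'
import numpy as np, cv2
from station import readout, optics, manip
def ray(info,uv,fish=False):
    uv=np.atleast_2d(np.asarray(uv,float)); x=(uv[:,0]-info['cx'])/info['fx']; y=(uv[:,1]-info['cy'])/info['fy']
    if fish:
        r=np.hypot(x,y)+1e-12; d=np.c_[np.sin(r)*x/r,-np.sin(r)*y/r,-np.cos(r)]
    else: d=np.c_[x,-y,-np.ones_like(x)]
    T=info['world_from_camera']; return T[:3,3], d@T[:3,:3].T
def plane(info,uv,z,fish=False):
    c,d=ray(info,uv,fish); return (c+d*((z-c[2])/d[:,2])[:,None])[:,:2]
E
python3 - <<'E'
import cv2
a=cv2.imread('pics/scene0.png')[110:240,85:385]; b=cv2.imread('pics/side0.png')[100:300,180:360]
cv2.imwrite('pics/c1.png',cv2.resize(a,None,fx=2.6,fy=2.6,interpolation=2))
from h import *
import json
for n in ['scene','side']:
    im=cv2.imread(f'pics/{n}0.png'); info=optics.camera_info(n); hsv=cv2.cvtColor(im,cv2.COLOR_BGR2HSV)
    w=((hsv[...,1]<45)&(hsv[...,2]>150)).astype('uint8')
    cs,h=cv2.findContours(w,cv2.RETR_CCOMP,cv2.CHAIN_APPROX_NONE)
    for i,c in enumerate(cs):
        if h[0][i][3]>=0 and cv2.contourArea(c)>60:
            p=cs[h[0][i][3]]
            P=plane(info,c[:,0],.006); Q=plane(info,p[:,0],.006)
            r=cv2.minAreaRect((P*1000).astype('float32')); q=cv2.minAreaRect((Q*1000).astype('float32'))
            print(n,c[:,0].mean(0).round(),'hole',[np.round(v,1) for v in r],'board',[np.round(v,1) for v in q])
    dk=(im.max(2)<70).astype('uint8')
    N,l,s,cc=cv2.connectedComponentsWithStats(dk)
    for i in range(1,N):
        if 80<s[i,4]<3000: print(n,'dark',s[i],cc[i].round(1))
E
```

```text
scene [224. 361.] hole [array([ 860.4, -187.4]), array([79.4, 24.7]), np.float64(0.4)] board [array([ 850. , -115.2]), array([112.4, 194.8]), np.float64(1.4)]
scene [237. 356.] hole [array([ 866.3, -159.1]), array([67.3, 24.6]), np.float64(0.2)] board [array([ 850. , -115.2]), array([112.4, 194.8]), np.float64(1.4)]
scene [260. 342.] hole [array([ 865.1, -103.3]), array([35.8, 24.1]), np.float64(0.7)] board [array([ 850. , -115.2]), array([112.4, 194.8]), np.float64(1.4)]
scene [249. 350.] hole [array([ 864.8, -131.7]), array([66.9, 24.3]), np.float64(3.3)] board [array([ 850. , -115.2]), array([112.4, 194.8]), np.float64(1.4)]
scene [274. 341.] hole [array([872.4, -74.6]), array([50.1, 23.7]), np.float64(0.5)] board [array([ 850. , -115.2]), array([112.4, 194.8]), np.float64(1.4)]
scene [285. 337.] hole [array([874.5, -53.6]), array([49.1, 21.1]), np.float64(23.6)] board [array([ 850. , -115.2]), array([112.4, 194.8]), np.float64(1.4)]
scene [246. 332.] hole [array([ 848.5, -114.9]), array([108.1, 190.3]), np.float64(1.4)] board [array([ 850. , -115.2]), array([112.4, 194.8]), np.fl
[... 1944 characters left out ...]
.2]), array([148.6,  98.8]), np.float64(23.8)]
side dark [389   0  18  54 286] [397.   26.1]
side dark [401   0  21  57 322] [410.9  27.3]
side dark [ 414    0   81   69 2048] [451.1  26.7]
side dark [ 474   11   38  116 1767] [494.9  77.4]
side dark [353  66  64  23 154] [384.9  77.6]
side dark [358  76  54  18 136] [384.8  84.8]
side dark [257 109  32  10 247] [272.9 113.5]
side dark [334 116  13  10 109] [340.  120.7]
side dark [218 129  20  11 175] [227.9 134.3]
side dark [276 137  36  22 351] [293.1 147.6]
side dark [169 164  38  20 348] [187.7 173.4]
side dark [143 222  17  14 175] [150.9 228.6]
side dark [260 226  43  24 262] [281.3 237.6]
side dark [208 243  47  46 818] [230.8 267.1]
```

View pics/c1.png

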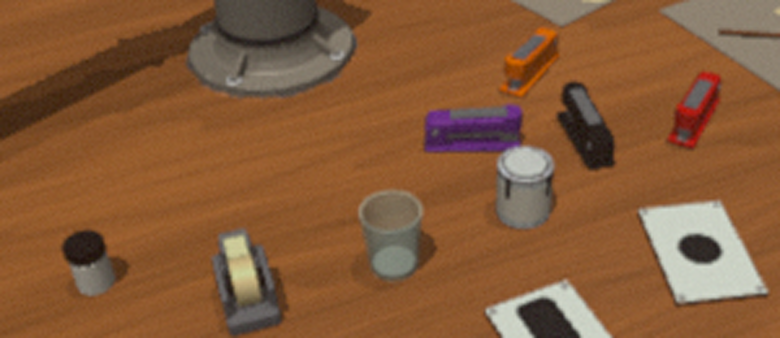

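View pics/wrist0.png

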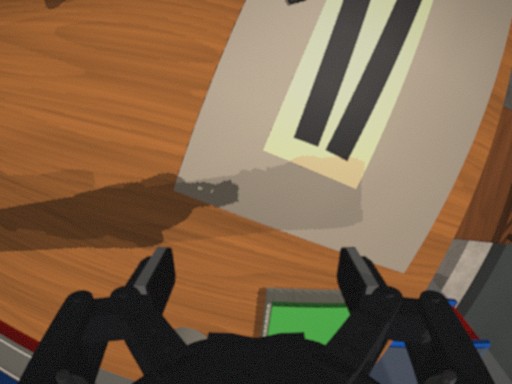

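The crop confirms the black stapler at scene (311,157). The wrist view shows only a mat with the open fingers. Next I'll triangulate the objects from the two views.

```bash
cat > tri.py <<'E'
from h import *
roi={'scene':{'tin':(272,163,302,198),'jar':(106,195,133,226),'disp':(164,196,196,240),'stapler':(297,139,324,176),'glass':(220,182,251,218)},
'side':{'tin':(217,186,248,226),'jar':(330,114,350,141),'disp':(272,127,316,160),'stapler':(203,238,258,288),'glass':(246,146,276,184)}}
def run(tag):
  res={}
  for n in roi:
    im=cv2.imread(f'pics/{n}{tag}.png'); info=optics.camera_info(n); hsv=cv2.cvtColor(im,cv2.COLOR_BGR2HSV).astype(int)
    dbg=im.copy()
    for o,(a,b,c,d) in roi[n].items():
        sub=hsv[b:d,a:c]; m=((sub[...,1]<105)|(sub[...,2]<48)).astype('uint8') if o!='disp' else ((sub[...,1]<105)|(sub[...,0]>18)).astype('uint8')
        m=cv2.morphologyEx(m,cv2.MORPH_CLOSE,np.ones((3,3)))
        N,l,s,cc=cv2.connectedComponentsWithStats(m); k=1+np.argmax(s[1:,4]); cs,_=cv2.findContours((l==k).astype('uint8'),0,1)
        h=max(cs,key=cv2.contourArea)+[a,b]; f=np.zeros(im.shape[:2],'uint8'); cv2.drawContours(f,[h],-1,1,-1)
        cv2.drawContours(dbg,[h],-1,(0,255,0),1)
        ys,xs=np.nonzero(f); p=np.c_[xs,ys].astype(float); mu=p.mean(0); ev=np.linalg.svd(p-mu,full_matrices=False)[2][0]
        c0,dd=ray(info,[mu,mu+20*ev]); res.setdefault(o,[]).append((c0,dd[0]/np.linalg.norm(dd[0]),np.cross(dd[0],dd[1]),s[k,4]))
    cv2.imwrite(f'pics/dbg{n}{tag}.png',cv2.resize(dbg[110:300,90:370],None,fx=2,fy=2))
  for o,(A,B) in res.items():
    M=sum(np.eye(3)-np.outer(v[1],v[1]) for v in (A,B)); q=sum((np.eye(3)-np.outer(v[1],v[1]))@v[0] for v in (A,B)); P=np.linalg.solve(M,q)
    L=np.cross(A[2],B[2]); L/=np.linalg.norm(L); gap=abs(np.dot(np.cross(A[1],B[1])/np.linalg.norm(np.cross(A[1],B[1])),A[0]-B[0]))
    print(o,(P*1000).round(1),'gap',(gap*1000).round(1),'axis',L.round(2),np.degrees(np.arctan2(L[1],L[0])).round(1),A[3],B[3])
E
python3 - <<'E'
import tri; tri.run('0')
import cv2,numpy as np
a=cv2.imread('pics/dbgscene0.png');b=cv2.imread('pics/dbgside0.png')
cv2.imwrite('pics/d2.png',cv2.resize(np.vstack([a,b]),(443,600)))
E
```

```text
tin [461.  167.4  38. ] gap 3.1 axis [ 0.09 -0.11  0.99] -51.0 653 894
jar [ 370.4 -307.4   27.5] gap 1.7 axis [-0.01  0.01  1.  ] 123.4 330 252
disp [ 458.5 -164.3   19.1] gap 2.0 axis [ 0.99 -0.1   0.04] -5.8 755 728
stapler [373.4 301.4  18.5] gap 1.4 axis [ 0.97 -0.23 -0.1 ] -13.4 396 1040
glass [481.3  -3.2  47.5] gap 1.3 axis [ 0.02 -0.02  1.  ] -51.1 680 704
```

View pics/d2.png

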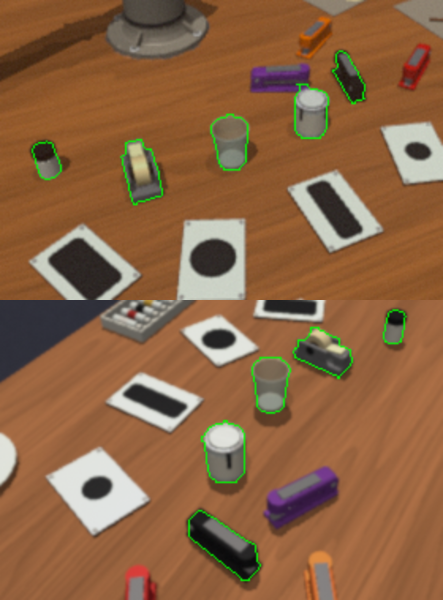

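The masks sit well on the tin, jar, dispenser, stapler and glass. Moving to the dispenser first, via a helper that prints the distances to go.

```bash
cat > go.py <<'E'
import sys
from h import *
from scipy.spatial.transform import Rotation as R
# usage: go.py x y z psi [mm,deg] -> turn units about tool z, then shift units along tool axes after that turn
x,y,z,p=map(float,sys.argv[1:5]); s=readout.sense(); M=R.from_rotvec(s['tool_rot']).as_matrix()
psi=np.degrees(np.arctan2(M[1,0],M[0,0])); d=(psi-p+180)%360-180
e=np.array([x,y,z])-s['eef_pos']*1000; c,q=np.cos(np.radians(p)),np.sin(np.radians(p))
print('t',round(s['time'],2),'at',(s['eef_pos']*1000).round(1),'psi',psi.round(1),'tilt',np.degrees(np.arccos(-M[2,2])).round(2),'op',round(s['opening'],2),'gf',round(s['grasp_force'],1),'ft',s['ft_force'].round(1),'j',s['joints'].round(2))
print('turn z',round(d/10,2),'then shift',(np.array([e[0]*c+e[1]*q,e[0]*q-e[1]*c,-e[2]])/40).round(2))
E
python3 go.py 468 -163 200 -5.8
python3 - <<'E'
from h import *
i=optics.camera_info('scene');print(plane(i,[(267,160),(289,133)],.025)*1000)
i=optics.camera_info('side');print(plane(i,[(281,234),(294,302)],.025)*1000)
E
```

```text
t 0.15 at [ 187.6 -647.9  207.7] psi 16.1 tilt 0.08 op 1.0 gf 0.0 ft [ 0.1 -0.3 -0.2] j [ 1.18  0.48  0.02  1.56 -0.01  1.11 -0.08]
turn z 2.19 then shift [  5.75 -12.77   0.19]
[[327.79828815 166.59465126]
 [217.05903713 305.81816576]]
[[319.02330314 172.23032978]
 [212.85594391 310.12222642]]
```

```bash
python3 -m handwheel '{"delta_pos":[[0,0,0],[0,0,0],[0,0,0]],"turn":[[0,0,0.7],[0,0,0.7],[0,0,0.8]]}' 85
python3 -m handwheel '{"delta_pos":[[0.4,-0.9,0],[0.4,-1,0],[0.4,-1,0],[0.4,-1,0],[0.4,-1,0]],"turn":[[0,0,0],[0,0,0],[0,0,0],[0,0,0],[0,0,0]]}'
python3 -m handwheel '{"delta_pos":[[0.4,-0.9,0],[0.4,-1,0],[0.4,-1,0],[0.4,-1,0],[0.4,-1,0]],"turn":[[0,0,0],[0,0,0],[0,0,0],[0,0,0],[0,0,0]]}'
python3 go.py 468 -163 200 -5.8
```

```text
time: 0.52
eef_pos: [0.1876, -0.6481, 0.2081]
tool_rot: [-3.136, 0.167, 0.0]
ft_force: [-0.3, -0.1, 0.2]
opening: 0.991
grasp_force: 0.0
time: 1.15
eef_pos: [0.2878, -0.4601, 0.2084]
tool_rot: [-3.137, 0.16, 0.0]
ft_force: [-0.0, -0.3, -0.1]
opening: 0.995
grasp_force: 0.0
time: 1.78
eef_pos: [0.3872, -0.2734, 0.2084]
tool_rot: [3.137, -0.161, -0.0]
ft_force: [0.2, 0.1, -0.1]
opening: 0.998
grasp_force: 0.0
t 1.77 at [ 387.2 -273.4  208.4] psi -5.9 tilt 0.01 op 1.0 gf 0.0 ft [ 0.2  0.1 -0.1] j [ 0.58  0.15 -0.11  2.01  0.02  0.98 -1.21]
turn z -0.01 then shift [ 1.73 -2.95  0.21]
```

```bash
python3 -m handwheel '{"delta_pos":[[0.6,-1,0],[0.6,-1,0.2],[0.5,-0.9,0],[0,0,0]],"turn":[[0,0,0],[0,0,0],[0,0,0],[0,0,0]]}' | head -2
cat > wr.py <<'E'
import sys
from h import *
info=optics.camera_info('wrist'); im=optics.camera('wrist'); np.save('pics/'+sys.argv[1]+'.npy',np.array([info],dtype=object),allow_pickle=True)
cv2.imwrite('pics/'+sys.argv[1]+'.png',im[:,:,::-1])
E
python3 wr.py w1; python3 go.py 468 -163 25 -5.8
```

```text
time: 2.28
eef_pos: [0.468, -0.1629, 0.2004]
t 2.33 at [ 466.7 -165.1  200.3] psi -5.7 tilt 0.03 op 1.0 gf 0.0 ft [-0.5 -0.7  0.5] j [ 0.4   0.2  -0.21  1.97  0.05  0.97 -1.5 ]
turn z 0.01 then shift [ 0.03 -0.05  4.38]
```

View pics/w1.png

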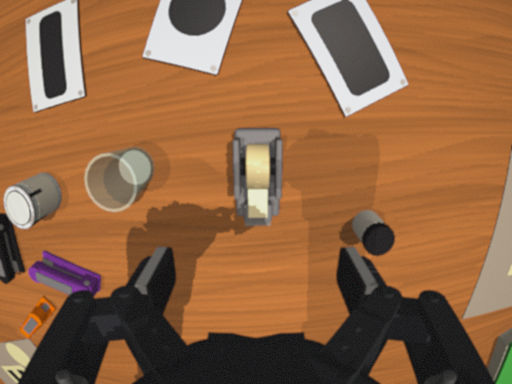

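The wrist view shows the dispenser at (258,178). The tape tail (258,203) and narrow nose point down, towards the robot, so its +x is world +x. Refining its pose.

```bash
python3 - <<'E'
from h import *
info=np.load('pics/w1.npy',allow_pickle=True)[0]; im=cv2.imread('pics/w1.png'); hsv=cv2.cvtColor(im,cv2.COLOR_BGR2HSV)
sub=hsv[115:240,215:300]; m=((sub[...,1]<90)|(sub[...,0]>19)).astype('uint8'); m=cv2.morphologyEx(m,3,np.ones((5,5)))
c=max(cv2.findContours(m,0,1)[0],key=cv2.contourArea)+[215,115]
for z in (0,.02,.045):
    P=plane(info,c[:,0],z,True)*1000; r=cv2.minAreaRect(P.astype('float32')); print(z,[np.round(v,1) for v in r],P.min(0).round(1),P.max(0).round(1))
for row in range(126,232,8):
    k=np.nonzero(m[row-115])[0]
    if len(k): print(row,k.min()+215,k.max()+215,*[ (plane(info,[(k.min()+215,row),(k.max()+215,row)],z,True)*1000).round(1).tolist() for z in (0,.045)])
E
```

```text
0 [array([ 446.7, -163.5]), array([ 61.6, 130. ]), np.float64(85.1)] [ 380.6 -197.7] [ 513.  -131.3]
0.02 [array([ 452.2, -163.9]), array([ 58.3, 122.9]), np.float64(85.1)] [ 389.7 -196.3] [ 514.9 -133.5]
0.045 [array([ 459. , -164.5]), array([ 54.1, 114. ]), np.float64(85.1)] [ 401.1 -194.5] [ 517.2 -136.2]
134 234 279 [[506.6, -140.5], [501.3, -195.9]] [[511.5, -144.3], [506.9, -192.9]]
142 232 281 [[496.8, -136.9], [491.0, -197.5]] [[503.0, -141.2], [497.9, -194.4]]
150 233 281 [[486.6, -137.0], [480.9, -196.7]] [[494.0, -141.3], [489.0, -193.7]]
158 233 281 [[476.5, -135.9], [470.7, -196.0]] [[485.1, -140.3], [480.1, -193.0]]
166 233 281 [[466.2, -134.7], [460.4, -195.2]] [[476.1, -139.2], [471.0, -192.3]]
174 233 281 [[455.8, -133.5], [449.9, -194.4]] [[467.0, -138.2], [461.9, -191.6]]
182 234 281 [[445.1, -133.5], [439.3, -193.6]] [[457.6, -138.2], [452.6, -191.0]]
190 234 280 [[434.4, -132.2], [428.7, -191.6]] [[448.2, -137.1], [443.2, -189.2]]
198 235 280 [[423.4, -132.3], [417.8, -190.8]] [[438.6, -137.1], [433.6, -188.5]]
206 236 278 [[412.2, -132.2], [406.9, -187.4]] [[428.7, -137.1], [424.1, -185.5]]
214 238 277 [[400.6, -133.6], [395.6, -185.3]] [[418.6, -138.2], [414.2, -183.6]]
222 245 270 [[388.1, -141.6], [384.9, -175.1]] [[407.7, -145.3], [404.8, -174.7]]
```

```bash
python3 -m handwheel '{"delta_pos":[[0.03,0,1],[0,0,1],[0,0,1],[0,0,0.9],[0,0,0.5]],"turn":[[0,0,-0.07],[0,0,0],[0,0,0],[0,0,0],[0,0,0]]}' | head -2
python3 -m handwheel '{"delta_pos":[[0,0,0],[0,0,0],[0,0,0],[0,0,0],[0,0,0]],"turn":[[0,0,0],[0,0,0],[0,0,0],[0,0,0],[0,0,0]]}' 40 60
python3 go.py 616 -288 200 24
```

```text
time: 2.95
eef_pos: [0.4655, -0.1679, 0.0227]
time: 3.58
eef_pos: [0.4678, -0.1665, 0.0249]
tool_rot: [3.138, -0.141, 0.001]
ft_force: [0.2, -0.0, -0.1]
opening: 0.469
grasp_force: 0.0
t 3.58 at [ 467.8 -166.5   24.9] psi -5.2 tilt 0.05 op 0.47 gf 0.0 ft [ 0.2 -0.  -0.1] j [ 0.36  0.46 -0.18  2.11  0.14  0.58 -1.58]
turn z -2.92 then shift [ 2.15  4.28 -4.38]
```

Closed to 40 mm without contact, so I need to look.

```bash
python3 wr.py w2; python3 - <<'E'
import cv2,numpy as np
from station import optics
s=optics.camera('side')[:,:,::-1]
cv2.imwrite('pics/s2.png',np.hstack([cv2.resize(s[90:190,230:340],(396,360),interpolation=2),cv2.resize(cv2.imread('pics/w2.png')[60:360,100:420],(384,360))]))
E
```

```text
(no output)
```

View pics/s2.png

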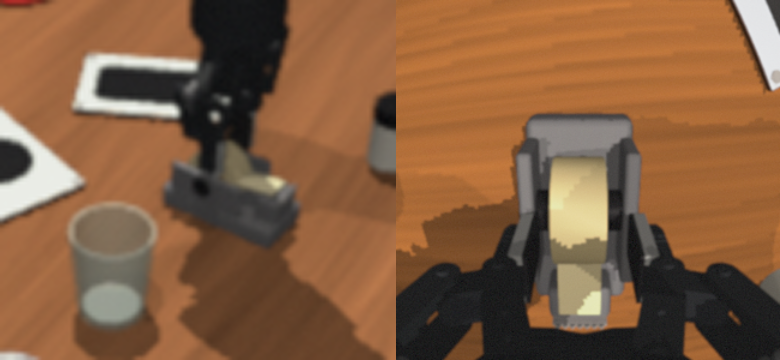

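```bash
python3 - <<'E'
from h import *
from station import optics
i=optics.camera_info('side'); T=np.linalg.inv(i['world_from_camera'])
s=optics.camera('side')[:,:,::-1].copy()
big=cv2.resize(s[100:170,250:330],(800,700)[:2],interpolation=cv2.INTER_CUBIC)
th=np.radians(-5.2); ty=np.array([np.sin(th),-np.cos(th)])
for off,col in ((-20,(0,0,255)),(20,(255,0,0)),(-27,(0,255,255)),(27,(255,255,0))):
  for z in (11,48):
    p=np.array([467.8+ty[0]*off,-166.5+ty[1]*off,z])/1000; q=T@np.r_[p,1]; u=i['cx']+i['fx']*q[0]/-q[2]; v=i['cy']-i['fy']*q[1]/-q[2]
    cv2.circle(big,(int((u-250)*10),int((v-100)*10)),6,col,2)
cv2.imwrite('pics/s3.png',big[:600])
E
python3 go.py 468 -165 25 -5
```

```text
t 3.73 at [ 467.6 -166.4   24.6] psi -5.2 tilt 0.01 op 0.46 gf 0.0 ft [0.4 0.1 0.5] j [ 0.36  0.46 -0.18  2.11  0.14  0.58 -1.58]
turn z -0.02 then shift [ 0.01 -0.04 -0.01]
```

View pics/s3.png

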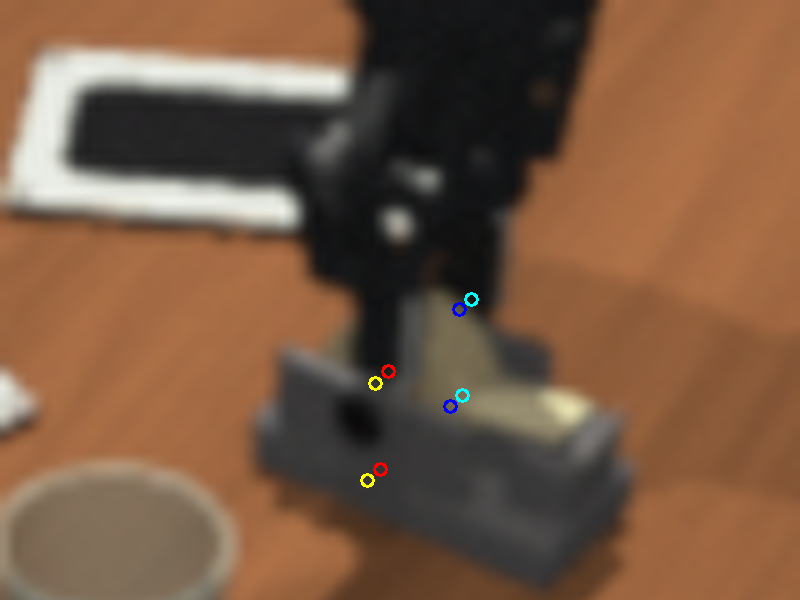

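```bash
python3 -m handwheel '{"delta_pos":[[0,0,0],[0,0,0]],"turn":[[0,0,0],[0,0,0]]}' 30 40; python3 -m handwheel '{"delta_pos":[[0,0,0],[0,0,0]],"turn":[[0,0,0],[0,0,0]]}' 10 40
```

```text
time: 3.98
eef_pos: [0.4677, -0.167, 0.0248]
tool_rot: [3.138, -0.142, 0.001]
ft_force: [-0.3, -2.2, 4.9]
opening: 0.351
grasp_force: 2.3
time: 4.22
eef_pos: [0.4682, -0.1659, 0.0251]
tool_rot: [-3.138, 0.14, -0.002]
ft_force: [-1.5, 1.2, 7.2]
opening: 0.266
grasp_force: 43.1
```

```bash
python3 -m handwheel '{"delta_pos":[[0,0,-0.2],[0,0,-0.4],[0,0,0],[0,0,0]],"turn":[[0,0,0],[0,0,0],[0,0,0],[0,0,0]]}' 10 60; python3 wr.py w4; python3 - <<'E'
import cv2,numpy as np
from station import optics
s=optics.camera('side')[:,:,::-1]
cv2.imwrite('pics/s4.png',np.hstack([cv2.resize(s[95:175,250:330],(400,400),interpolation=2),cv2.resize(cv2.imread('pics/w4.png')[100:300,160:360],(400,400),interpolation=2)]))
E
```

```text
time: 4.72
eef_pos: [0.4674, -0.1665, 0.0486]
tool_rot: [3.138, -0.142, 0.0]
ft_force: [0.3, -0.4, -3.8]
opening: 0.265
grasp_force: 60.8
```

View pics/s4.png

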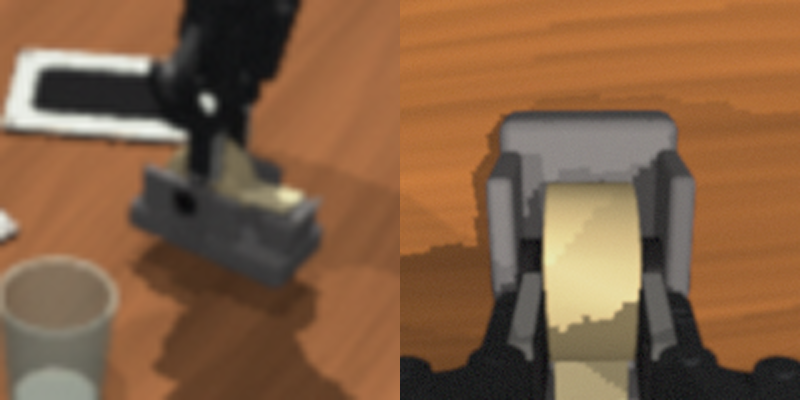

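The dispenser is held and lifted (3.8 N on the wrist) with the fingers against the roll. Carrying it to its board.

```bash
python3 -m handwheel '{"delta_pos":[[0,0,-0.5],[0,0,-0.7],[0,0,-0.6],[0,0,-0.2]],"turn":[[0,0,-0.7],[0,0,-0.8],[0,0,-0.7],[0,0,-0.7]]}' | head -2; python3 go.py 615 -289 110 24
```

```text
time: 5.32
eef_pos: [0.4681, -0.1666, 0.1296]
t 5.33 at [ 468.1 -166.6  129.6] psi 24.1 tilt 0.1 op 0.26 gf 60.8 ft [ 0.6 -0.1 -3.8] j [ 0.5   0.3  -0.33  2.03  0.13  0.82 -1.06]
turn z 0.01 then shift [2.11 4.29 0.49]
```

```bash
python3 -m handwheel '{"delta_pos":[[0.3,0.6,0],[0.5,1,0],[0.5,1,0],[0.5,1,0],[0.3,0.69,0.5]],"turn":[[0,0,0],[0,0,0],[0,0,0],[0,0,0],[0,0,0]]}' | head -2
python3 -m handwheel '{"delta_pos":[[0,0,0.6],[0,0,0.5],[0,0,0],[0,0,0]],"turn":[[0,0,0],[0,0,0],[0,0,0],[0,0,0]]}' | head -2; python3 go.py 615 -289 31 24
```

```text
time: 5.95
eef_pos: [0.6161, -0.2913, 0.109]
time: 6.45
eef_pos: [0.6141, -0.2893, 0.0652]
t 6.45 at [ 614.1 -289.3   65.2] psi 23.9 tilt 0.05 op 0.26 gf 60.7 ft [-0.1  0.2 -3.3] j [ 0.52  0.64 -0.25  1.64  0.2   0.88 -0.96]
turn z -0.01 then shift [0.02 0.   0.85]
```

```bash
python3 -m handwheel '{"delta_pos":[[0.02,0,0.4],[0,0,0.3],[0,0,0.1],[0,0,0],[0,0,0]],"turn":[[0,0,0],[0,0,0],[0,0,0],[0,0,0],[0,0,0]]}' | head -4; python3 wr.py w5; python3 - <<'E'
import cv2
from station import optics
cv2.imwrite('pics/s5.png',optics.camera('side')[:,:,::-1])
cv2.imwrite('pics/w5c.png',cv2.resize(cv2.imread('pics/w5.png')[60:310,110:410],None,fx=2,fy=2))
E
python3 go.py 615 -289 31 24
```

```text
time: 7.08
eef_pos: [0.6149, -0.2892, 0.0328]
tool_rot: [3.073, 0.649, 0.001]
ft_force: [0.1, 0.7, -3.7]
t 7.17 at [ 614.8 -289.2   32.8] psi 23.8 tilt 0.04 op 0.27 gf 60.8 ft [ 0.6  0.  -3.7] j [ 0.52  0.68 -0.24  1.66  0.21  0.83 -0.97]
turn z -0.02 then shift [ 0.01 -0.    0.05]
```

View pics/w5c.png

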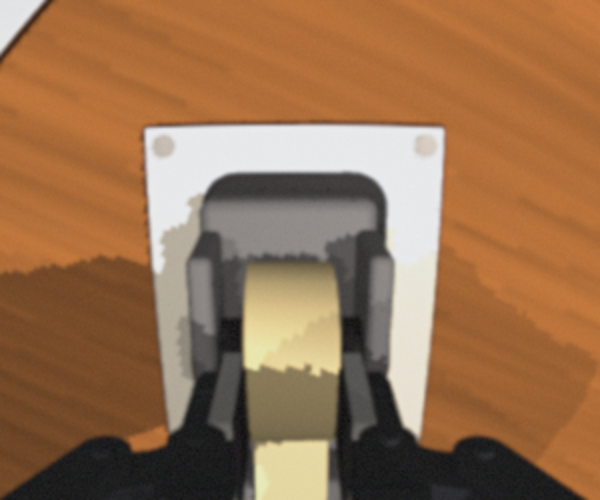

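The dispenser sits over its silhouette, laterally within about 1 mm: cheek midpoint at column 291 against silhouette 295. Lowering the last 2 mm, then releasing with a small opening since the fingers are inside the cheeks.

```bash
python3 -m handwheel '{"delta_pos":[[0,0,0.03],[0,0,0.02],[0,0,0]],"turn":[[0,0,0],[0,0,0],[0,0,0]]}' | head -4; python3 -m handwheel '{"delta_pos":[[0,0,0],[0,0,0],[0,0,0]],"turn":[[0,0,0],[0,0,0],[0,0,0]]}' 37;  python3 -m handwheel '{"delta_pos":[[0,0,-0.2],[0,0,-0.3],[0,0,-0.5],[0,0,-1],[0,0,-1]],"turn":[[0,0,0],[0,0,0],[0,0,0],[0,0,0],[0,0,0]]}'; python3 -m handwheel '{"delta_pos":[[0,0,-0.5],[0,0,-0.5],[0,0,0]],"turn":[[0,0,0],[0,0,0],[0,0,0]]}' 85;python3 wr.py w6; python3 go.py 370 -307 200 24
```

```text
time: 7.55
eef_pos: [0.6147, -0.2891, 0.0312]
tool_rot: [3.073, 0.649, 0.001]
ft_force: [-1.6, 1.3, 3.5]
time: 7.92
eef_pos: [0.6146, -0.2892, 0.0305]
tool_rot: [3.074, 0.649, 0.0]
ft_force: [0.2, 0.5, -0.7]
opening: 0.434
grasp_force: 0.0
time: 8.55
eef_pos: [0.6147, -0.2891, 0.1532]
tool_rot: [3.073, 0.649, 0.002]
ft_force: [0.3, 0.5, -0.7]
opening: 0.438
grasp_force: 0.0
time: 8.93
eef_pos: [0.6152, -0.2893, 0.1918]
tool_rot: [3.073, 0.649, 0.003]
ft_force: [1.3, -0.3, 0.2]
opening: 0.996
grasp_force: 0.0
t 8.97 at [ 614.4 -289.1  190.3] psi 23.8 tilt 0.01 op 0.99 gf 0.0 ft [-0.2 -1.   0.2] j [ 0.54  0.52 -0.27  1.55  0.15  1.1  -0.92]
turn z -0.02 then shift [-5.76 -2.08 -0.24]
```

```bash
python3 -m handwheel '{"delta_pos":[[-0.7,-0.2,0],[-1,-0.4,0],[-1,-0.4,0],[-1,-0.4,0],[-1,-0.4,0]],"turn":[[0,0,0],[0,0,0],[0,0,0],[0,0,0],[0,0,0]]}' | head -2;  python3 -m handwheel '{"delta_pos":[[-0.7,-0.2,0],[-0.36,-0.1,0],[0,0,0]],"turn":[[0,0,0],[0,0,0],[0,0,0]]}' | head -2; python3 wr.py w7; python3 go.py 370 -307 30 24
python3 - <<'E'
import cv2,numpy as np
a=cv2.resize(cv2.imread('pics/w6.png')[20:270,140:390],(400,400),interpolation=2);b=cv2.resize(cv2.imread('pics/w7.png'),(400,300));b=np.vstack([b,np.zeros((100,400,3),'uint8')])
cv2.imwrite('pics/v7.png',np.hstack([a,b]))
E
```

```text
time: 9.6
eef_pos: [0.411, -0.2987, 0.1889]
time: 9.98
eef_pos: [0.3692, -0.3055, 0.19]
t 10.03 at [ 370.3 -305.3  190.2] psi 23.9 tilt 0.02 op 0.99 gf 0.0 ft [-0.   0.7 -0.2] j [ 0.8   0.19 -0.27  2.01  0.06  0.94 -0.66]
turn z -0.01 then shift [-0.03  0.04  4.01]
```

View pics/v7.png

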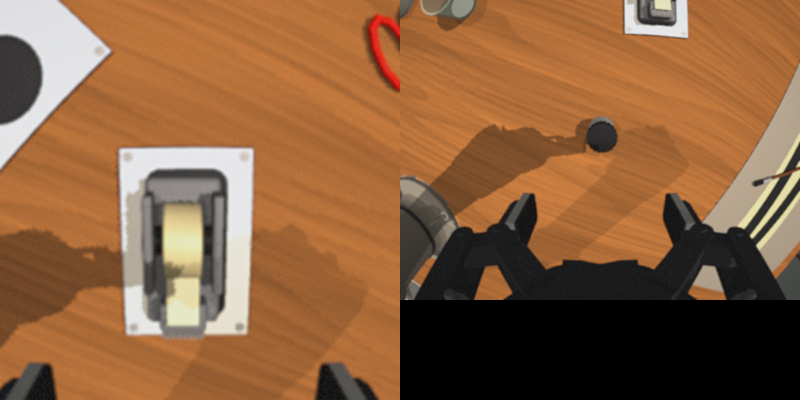

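```bash
python3 - <<'E'
from h import *
im=cv2.imread('pics/w6.png'); info=np.load('pics/w6.npy',allow_pickle=True)[0]
col=255
print([ (r,int(im[r,245:268].mean())) for r in range(108,150,2)],[ (r,int(im[r,245:268].mean())) for r in range(214,238,2)])
print([ (c,int(im[165:180,c].mean())) for c in range(214,302,3)])
c0=np.array([606.4,-292.6]); a=np.radians(24.); U=np.array([[np.cos(a),np.sin(a)],[-np.sin(a),np.cos(a)]])
for nm,uv,z in (('brdfront',(256,113),.006),('row125',(256,125),.006),('row131',(256,131),.006),('row131h',(256,131),.026),('nose',(256,231),.006),('nose',(256,231),.036)): print(nm,(U@(plane(info,[uv],z,True)[0]*1000-c0)).round(1))
im=cv2.imread('pics/w7.png'); info=np.load('pics/w7.npy',allow_pickle=True)[0]
m=(im.max(2)<45).astype('uint8'); N,l,s,cc=cv2.connectedComponentsWithStats(m[120:210,300:480])
k=[i for i in range(1,N) if 300<s[i,4]<2500]
for i in k: print('cap',s[i],cc[i]+[300,120],(plane(info,[cc[i]+[300,120]],.058,True)*1000).round(1))
E
```

```text
[(108, 113), (110, 106), (112, 180), (114, 232), (116, 230), (118, 230), (120, 230), (122, 231), (124, 220), (126, 85), (128, 62), (130, 72), (132, 115), (134, 137), (136, 141), (138, 140), (140, 139), (142, 133), (144, 127), (146, 99), (148, 120)] [(214, 205), (216, 205), (218, 205), (220, 205), (222, 196), (224, 138), (226, 120), (228, 121), (230, 129), (232, 121), (234, 113), (236, 115)]
[(214, 99), (217, 210), (220, 172), (223, 168), (226, 169), (229, 113), (232, 135), (235, 84), (238, 32), (241, 99), (244, 209), (247, 209), (250, 210), (253, 210), (256, 210), (259, 211), (262, 211), (265, 197), (268, 43), (271, 40), (274, 112), (277, 136), (280, 69), (283, 227), (286, 225), (289, 224), (292, 224), (295, 217), (298, 96), (301, 99)]
brdfront [71.9 -2.1]
row125 [57.6 -2.1]
row131 [50.5 -2.1]
row131h [52.6 -2. ]
nose [-78.9  -1.8]
nose [-64.7  -1.7]
```

```bash
python3 - <<'E'
from h import *
im=cv2.imread('pics/w7.png'); info=np.load('pics/w7.npy',allow_pickle=True)[0]
m=(im[140:205,225:295].max(2)<75).astype('uint8'); N,l,s,cc=cv2.connectedComponentsWithStats(m)
for i in range(1,N):
  if s[i,4]>200: print('cap',s[i],cc[i]+[225,140],(plane(info,[cc[i]+[225,140]],.058,True)*1000).round(1))
E
```

```text
cap [  14   15   39   40 1199] [257.73644704 174.7264387 ] [[ 371.4 -307.5]]
```

Jar cap at (371, -307) agrees with the triangulation. Descending and gripping.

```bash
python3 -m handwheel '{"delta_pos":[[0,0.05,1],[0,0,1],[0,0,1],[0,0,0.7],[0,0,0.3]],"turn":[[0,0,0],[0,0,0],[0,0,0],[0,0,0],[0,0,0]]}' | head -2
python3 -m handwheel '{"delta_pos":[[0,0,0],[0,0,0],[0,0,0],[0,0,0],[0,0,0]],"turn":[[0,0,0],[0,0,0],[0,0,0],[0,0,0],[0,0,0]]}' 10 40
python3 go.py 607 312 200 24
```

```text
time: 10.65
eef_pos: [0.3713, -0.3061, 0.0288]
time: 11.28
eef_pos: [0.3715, -0.3078, 0.0319]
tool_rot: [3.072, 0.648, 0.003]
ft_force: [-0.3, 0.6, 5.8]
opening: 0.448
grasp_force: 39.6
t 11.28 at [ 371.5 -307.8   31.9] psi 23.8 tilt 0.14 op 0.45 gf 39.6 ft [-0.3  0.6  5.8] j [ 0.75  0.44 -0.23  2.14  0.18  0.58 -0.76]
turn z -0.02 then shift [ 11.68 -11.76  -4.2 ]
```

```bash
python3 -m handwheel '{"delta_pos":[[0,0,-0.3],[0,0,-1],[0,0,-1],[0,0,-1],[0,0,-0.5]],"turn":[[0,0,0],[0,0,0],[0,0,0],[0,0,0],[0,0,0]]}' | tail -3
python3 -m handwheel '{"delta_pos":[[0.5,-0.5,0],[0.9,-0.9,0],[0.9,-0.9,0],[0.9,-0.9,0],[0.9,-0.9,0]],"turn":[[0,0,0],[0,0,0],[0,0,0],[0,0,0],[0,0,0]]}' | head -2
python3 -m handwheel '{"delta_pos":[[0.9,-0.9,0],[0.9,-0.9,0],[0.9,-0.9,0],[0.9,-0.9,0],[0.9,-0.9,0]],"turn":[[0,0,0],[0,0,0],[0,0,0],[0,0,0],[0,0,0]]}' | head -2
python3 go.py 607 312 110 24
```

```text
ft_force: [0.3, 0.4, -0.7]
opening: 0.445
grasp_force: 40.5
time: 12.52
eef_pos: [0.4547, -0.0896, 0.1836]
time: 13.15
eef_pos: [0.5467, 0.1476, 0.1836]
t 13.15 at [546.7 147.6 183.6] psi 23.8 tilt 0.07 op 0.45 gf 40.5 ft [ 0.5 -1.  -1.1] j [ 0.06  0.38 -0.54  1.82  0.23  1.01 -1.73]
turn z -0.02 then shift [ 3.05 -3.14  1.84]
```

```bash
python3 -m handwheel '{"delta_pos":[[0.8,-0.8,0],[0.9,-0.9,0],[0.9,-0.9,0.4],[0.45,-0.54,0.7],[0,0,0.7]],"turn":[[0,0,0],[0,0,0],[0,0,0],[0,0,0],[0,0,0]]}' | head -2
python3 -m handwheel '{"delta_pos":[[0,0,0.7],[0,0,0.5],[0,0,0],[0,0,0]],"turn":[[0,0,0],[0,0,0],[0,0,0],[0,0,0]]}' | tail -4
python3 go.py 607 312.4 38.5 24
```

```text
time: 13.78
eef_pos: [0.6066, 0.3142, 0.1108]
tool_rot: [-3.073, -0.648, -0.003]
ft_force: [0.7, 0.4, -0.8]
opening: 0.445
grasp_force: 40.4
t 14.28 at [607.7 311.1  63.9] psi 23.8 tilt 0.11 op 0.44 gf 40.4 ft [ 0.7  0.4 -0.8] j [-0.23  0.69 -0.49  1.62  0.38  0.93 -2.01]
turn z -0.02 then shift [-0.   -0.04  0.63]
```

```bash
python3 -m handwheel '{"delta_pos":[[0,-0.03,0.4],[0,0,0.2],[0,0,0.04],[0,0,0.03],[0,0,0]],"turn":[[0,0,0],[0,0,0],[0,0,0],[0,0,0],[0,0,0]]}' | head -4; python3 go.py 607 312.4 37.5 24
```

```text
time: 14.9
eef_pos: [0.6066, 0.3135, 0.0373]
tool_rot: [-3.072, -0.65, -0.002]
ft_force: [-3.5, 0.4, 11.0]
t 14.9 at [606.6 313.5  37.3] psi 23.9 tilt 0.13 op 0.45 gf 44.8 ft [-3.5  0.4 11. ] j [-0.24  0.72 -0.48  1.63  0.4   0.89 -2.03]
turn z -0.01 then shift [-0.    0.03 -0.01]
```

The jar is seated. Releasing, lifting and turning the wrist for the stapler (tool x at 166.6°, which keeps joint 7 off its limit).

```bash
python3 -m handwheel '{"delta_pos":[[0,0,0],[0,0,0],[0,0,0]],"turn":[[0,0,0],[0,0,0],[0,0,0]]}' 85 | tail -3
python3 -m handwheel '{"delta_pos":[[0,0,-0.3],[0,0,-0.7],[0,0,-1],[0,0,-1],[0,0,-1]],"turn":[[0,0,0],[0,0,0],[0,0,0],[0,0,-0.9],[0,0,-1]]}' | head -2
python3 -m handwheel '{"delta_pos":[[0,0,0],[0,0,0],[0,0,0],[0,0,0],[0,0,0]],"turn":[[0,0,-1],[0,0,-1],[0,0,-1],[0,0,-1],[0,0,-1]]}' | head -2
python3 -m handwheel '{"delta_pos":[[0,0,0],[0,0,0],[0,0,0],[0,0,0],[0,0,0]],"turn":[[0,0,-1],[0,0,-1],[0,0,-1],[0,0,-1],[0,0,-1]]}' | head -2
python3 -m handwheel '{"delta_pos":[[0,0,0],[0,0,0],[0,0,0]],"turn":[[0,0,-1],[0,0,-1],[0,0,-0.4]]}' | head -2
python3 go.py 373.4 301.4 200 166.6
```

```text
ft_force: [-0.2, 0.1, -1.0]
opening: 0.991
grasp_force: 0.0
time: 15.9
eef_pos: [0.6065, 0.3118, 0.198]
time: 16.52
eef_pos: [0.6066, 0.3117, 0.1966]
time: 17.15
eef_pos: [0.6067, 0.3116, 0.1966]
time: 17.52
eef_pos: [0.6068, 0.3115, 0.1964]
t 17.52 at [606.8 311.5 196.4] psi 167.0 tilt 0.02 op 1.0 gf 0.0 ft [-0.7 -0.1  0.1] j [ 0.1   0.73 -1.07  1.5   0.65  1.3   0.3 ]
turn z 0.04 then shift [ 5.62 -1.6  -0.09]
```

```bash
python3 -m handwheel '{"delta_pos":[[0.8,-0.3,0],[1,-0.3,0],[1,-0.3,0],[1,-0.3,0],[1,-0.3,0]],"turn":[[0,0,0],[0,0,0],[0,0,0],[0,0,0],[0,0,0]]}' | head -2
python3 -m handwheel '{"delta_pos":[[0.6,-0.1,0],[0.22,0,0],[0,0,0]],"turn":[[0,0,0],[0,0,0],[0,0,0]]}' | head -2
python3 wr.py w8; python3 go.py 373.4 301.4 31 166.6
python3 - <<'E'
from h import *
info=np.load('pics/w8.npy',allow_pickle=True)[0]; im=cv2.imread('pics/w8.png')
m=(im.max(2)<60).astype('uint8'); m[250:]=0
N,l,s,cc=cv2.connectedComponentsWithStats(m)
for i in range(1,N):
  if s[i,4]>150:
    ys,xs=np.nonzero(l==i)
    r=cv2.minAreaRect((plane(info,np.c_[xs,ys],.04,True)*1000).astype('float32'));print(s[i],cc[i].round(),[np.round(v,1) for v in r])
E
```

```text
time: 18.15
eef_pos: [0.4047, 0.2969, 0.1963]
time: 18.52
eef_pos: [0.3736, 0.3008, 0.1962]
t 18.57 at [374.1 300.7 196. ] psi 166.8 tilt 0.05 op 0.99 gf 0.0 ft [-0.2  1.5  0. ] j [ 0.23  0.44 -1.27  1.97  0.48  1.09  0.09]
turn z 0.02 then shift [0.02 0.01 4.13]
[  0   0  19  20 207] [7. 7.] [array([54.3, 14.4]), array([42.6, 29. ]), np.float64(58.7)]
[ 239  118   33  101 1210] [257. 170.] [array([372.3, 300.1]), array([ 30.2, 116.2]), np.float64(80.7)]
```

View pics/w8.png

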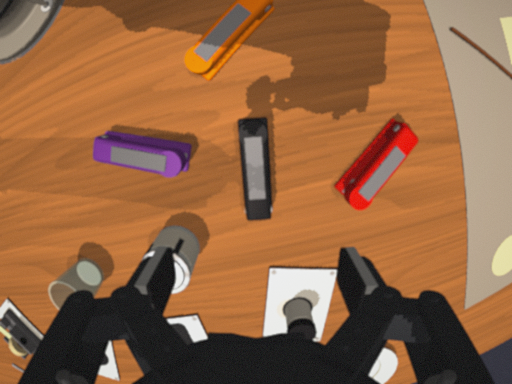

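The wrist view shows the black stapler at (255,170), its long axis at about -9.3°, with clearance on both sides. The jar is upright on its board at (300,315).

```bash
python3 -m handwheel '{"delta_pos":[[0.02,0,1],[0,0,1],[0,0,1],[0,0,0.8],[0,0,0.3]],"turn":[[0,0,-0.37],[0,0,0],[0,0,0],[0,0,0],[0,0,0]]}' | head -2
python3 -m handwheel '{"delta_pos":[[0,0,0],[0,0,0],[0,0,0],[0,0,0],[0,0,0]],"turn":[[0,0,0],[0,0,0],[0,0,0],[0,0,0],[0,0,0]]}' 10 50
python3 go.py 662 106.5 200 180.8
```

```text
time: 19.2
eef_pos: [0.3724, 0.3002, 0.0299]
time: 19.82
eef_pos: [0.3725, 0.3008, 0.032]
tool_rot: [0.259, 3.13, 0.0]
ft_force: [0.8, -0.2, 0.3]
opening: 0.119
grasp_force: 0.0
t 19.82 at [372.5 300.8  32. ] psi 170.5 tilt 0.04 op 0.12 gf 0.0 ft [ 0.8 -0.2  0.3] j [ 0.    0.66 -1.03  2.1   0.79  0.83 -0.11]
turn z -1.03 then shift [-7.17 -4.96 -4.2 ]
```

The fingers closed to 10 mm without touching the stapler, so they seem to stand higher than the reading implies. Checking in the side view.

```bash
python3 - <<'E'
from h import *
i=optics.camera_info('side'); T=np.linalg.inv(i['world_from_camera'])
s=optics.camera('side')[:,:,::-1].copy()
x0,y0=180,190
big=cv2.resize(s[y0:y0+110,x0:x0+110],(600,600),interpolation=cv2.INTER_CUBIC); f=600/110
for z,col in ((17,(0,0,255)),(32,(0,255,255)),(51,(255,0,255)),(70,(0,255,0))):
    p=np.array([372.5,300.8,z])/1000; q=T@np.r_[p,1]; u=i['cx']+i['fx']*q[0]/-q[2]; v=i['cy']-i['fy']*q[1]/-q[2]
    cv2.circle(big,(int((u-x0)*f),int((v-y0)*f)),5,col,2)
cv2.imwrite('pics/s9.png',big)
E
```

```text
(no output)
```

View pics/s9.png

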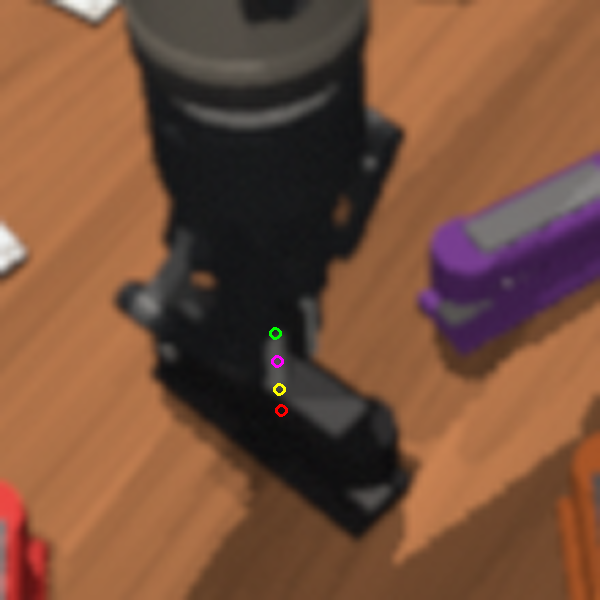

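The fingertips end around the top of the stapler, so they are about 30 mm higher than the reading implies. Reopening and descending in small steps while watching the force.

```bash
python3 -m handwheel '{"delta_pos":[[0,0,-0.1],[0,0,0],[0,0,0]],"turn":[[0,0,0],[0,0,0],[0,0,0]]}' 65 | tail -2
for k in 1; do python3 -m handwheel '{"delta_pos":[[0,0,0.2],[0,0,0.2],[0,0,0]],"turn":[[0,0,0],[0,0,0],[0,0,0]]}' | sed -n 2,4p; done
python3 -m handwheel '{"delta_pos":[[0,0,0.1],[0,0,0.1],[0,0,0]],"turn":[[0,0,0],[0,0,0],[0,0,0]]}' | sed -n 2,4p
```

```text
opening: 0.747
grasp_force: 0.0
eef_pos: [0.3717, 0.3003, 0.0188]
tool_rot: [-0.258, -3.13, 0.002]
ft_force: [0.1, -1.4, 0.2]
eef_pos: [0.3721, 0.3006, 0.0114]
tool_rot: [-0.259, -3.131, 0.001]
ft_force: [-0.6, -0.2, 0.1]
```

```bash
python3 -m handwheel '{"delta_pos":[[0,0,0],[0,0,0],[0,0,0],[0,0,0],[0,0,0]],"turn":[[0,0,0],[0,0,0],[0,0,0],[0,0,0],[0,0,0]]}' 24 20 | tail -4
```

```text
tool_rot: [0.259, 3.131, -0.0]
ft_force: [-0.3, -1.7, 5.1]
opening: 0.344
grasp_force: 22.1
```

```bash
python3 -m handwheel '{"delta_pos":[[0,0,0],[0,0,0],[0,0,0.15],[0,0,0.13],[0,0,0]],"turn":[[0,0,0],[0,0,0],[0,0,0],[0,0,0],[0,0,0]]}' 60 20 | tail -5
python3 -m handwheel '{"delta_pos":[[0,0,0],[0,0,0],[0,0,0],[0,0,0],[0,0,0]],"turn":[[0,0,0],[0,0,0],[0,0,0],[0,0,0],[0,0,0]]}' 15 45
python3 go.py 662 106.5 120 180.8
```

```text
eef_pos: [0.3719, 0.3005, -0.0001]
tool_rot: [-0.259, -3.13, 0.001]
ft_force: [-0.2, 0.0, 0.5]
opening: 0.704
grasp_force: 0.0
time: 22.88
eef_pos: [0.3723, 0.3009, 0.0007]
tool_rot: [0.259, 3.131, 0.0]
ft_force: [-0.6, -1.1, 5.1]
opening: 0.345
grasp_force: 45.3
t 22.88 at [372.3 300.9   0.7] psi 170.5 tilt 0.02 op 0.34 gf 45.3 ft [-0.6 -1.1  5.1] j [-0.04  0.7  -0.97  2.12  0.85  0.79 -0.16]
turn z -1.03 then shift [-7.17 -4.96 -2.98]
```

The stapler is gripped at its true arm width. Lifting and carrying it.

```bash
python3 -m handwheel '{"delta_pos":[[0,0,-0.3],[0,0,-0.8],[0,0,-1],[0,0,-1],[0,0,-0.6]],"turn":[[0,0,0],[0,0,0],[0,0,-0.4],[0,0,-0.4],[0,0,-0.23]]}' | tail -3
python3 -m handwheel '{"delta_pos":[[-0.5,-0.36,0],[-0.9,-0.6,0],[-1,-0.7,0],[-1,-0.7,0],[-1,-0.7,0]],"turn":[[0,0,0],[0,0,0],[0,0,0],[0,0,0],[0,0,0]]}' | head -2
python3 -m handwheel '{"delta_pos":[[-1,-0.7,0],[-1,-0.7,0.3],[-0.6,-0.4,0.6],[0,0,0.6],[0,0,0]],"turn":[[0,0,0],[0,0,0],[0,0,0],[0,0,0],[0,0,0]]}' | tail -3
python3 go.py 662.5 106.5 8 180.8
```

```text
ft_force: [0.8, -0.6, -1.7]
opening: 0.345
grasp_force: 44.8
time: 24.12
eef_pos: [0.551, 0.1796, 0.1489]
ft_force: [-0.6, 0.4, -1.1]
opening: 0.344
grasp_force: 44.8
t 24.75 at [652.7 110.5  86.4] psi -179.1 tilt 0.27 op 0.34 gf 44.8 ft [-0.6  0.4 -1.1] j [ 0.41  0.84 -1.06  1.63  0.79  1.16  0.74]
turn z 0.01 then shift [-0.24 -0.1   1.96]
```

```bash
python3 -m handwheel '{"delta_pos":[[-0.24,-0.1,0.6],[0,0,0.6],[0,0,0.4],[0,0,0.2],[0,0,0]],"turn":[[0,0,0],[0,0,0],[0,0,0],[0,0,0],[0,0,0]]}' | sed -n 2,4p
python3 go.py 662.5 106.5 7 180.8
```

```text
eef_pos: [0.6643, 0.1069, 0.016]
tool_rot: [0.024, -3.141, -0.0]
ft_force: [0.1, -0.6, -1.4]
t 25.38 at [664.3 106.9  16. ] psi -179.1 tilt 0.05 op 0.34 gf 44.8 ft [ 0.1 -0.6 -1.4] j [ 0.38  0.93 -0.99  1.64  0.87  1.07  0.71]
turn z 0.01 then shift [ 0.05 -0.01  0.22]
```

```bash
python3 -m handwheel '{"delta_pos":[[0.04,0,0.1],[0,0,0.08],[0,0,0.03],[0,0,0.02],[0,0,0]],"turn":[[0,0,0],[0,0,0],[0,0,0],[0,0,0],[0,0,0]]}' | sed -n 2,4p
python3 wr.py w10
python3 -m handwheel '{"delta_pos":[[0,0,0],[0,0,0],[0,0,0]],"turn":[[0,0,0],[0,0,0],[0,0,0]]}' 65 | tail -5
python3 -m handwheel '{"delta_pos":[[0,0,-0.3],[0,0,-0.7],[0,0,-1],[0,0,-1],[0,0,-1]],"turn":[[0,0,0],[0,0,0],[0,0,0],[0,0,0],[0,0,0]]}' 85 | head -2
python3 go.py 461 167.4 200 180
```

```text
eef_pos: [0.6632, 0.1067, 0.0074]
tool_rot: [-0.023, 3.141, 0.0]
ft_force: [0.4, 0.2, -2.8]
eef_pos: [0.6633, 0.1068, 0.0075]
tool_rot: [-0.023, 3.141, 0.0]
ft_force: [-0.1, -0.1, -0.0]
opening: 0.764
grasp_force: 0.0
time: 27.05
eef_pos: [0.6633, 0.1072, 0.1712]
t 27.05 at [663.3 107.2 171.2] psi -179.1 tilt 0.13 op 1.0 gf 0.0 ft [ 0.7  0.1 -0.7] j [ 0.44  0.77 -1.11  1.55  0.71  1.27  0.81]
turn z 0.09 then shift [ 5.06  1.5  -0.72]
```

```bash
python3 -m handwheel '{"delta_pos":[[0.8,0.3,-0.3],[1,0.3,-0.3],[1,0.3,0],[1,0.3,0],[0.9,0.2,0]],"turn":[[0,0,0],[0,0,0],[0,0,0],[0,0,0],[0,0,0]]}' | head -2
python3 -m handwheel '{"delta_pos":[[0.36,0.1,0],[0,0,0],[0,0,0]],"turn":[[0,0,0],[0,0,0],[0,0,0]]}' | head -2
python3 wr.py w11; python3 go.py 461 167.4 15 180.8
python3 - <<'E'
import cv2,numpy as np
a=cv2.resize(cv2.imread('pics/w11.png'),(400,300));b=cv2.resize(cv2.imread('pics/w10.png'),(400,300))
cv2.imwrite('pics/v11.png',np.hstack([a,b]))
E
```

```text
time: 27.68
eef_pos: [0.4729, 0.1611, 0.1932]
time: 28.05
eef_pos: [0.4614, 0.1634, 0.1918]
t 28.1 at [461.3 163.4 191.6] psi -179.2 tilt 0.06 op 0.99 gf 0.0 ft [-0.7 -0.1 -0.3] j [ 0.57  0.5  -1.31  1.95  0.54  1.11  0.62]
turn z -0.0 then shift [0.01 0.1  4.41]
```

View pics/v11.png

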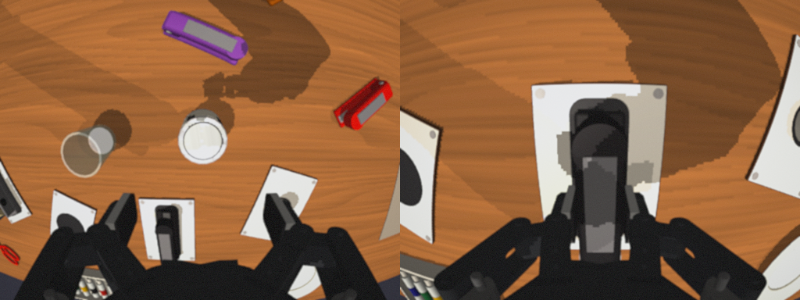

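The right half shows the stapler aligned on its silhouette. The left half shows the tin lid at about (261,177) in wrist pixels. From here I measure numerically only.

```bash
python3 - <<'E'
from h import *
im=cv2.imread('pics/w11.png'); info=np.load('pics/w11.npy',allow_pickle=True)[0]; hsv=cv2.cvtColor(im,cv2.COLOR_BGR2HSV)
s=hsv[130:225,215:310]; m=((s[...,1]<70)&(s[...,2]>90)).astype('uint8'); m=cv2.morphologyEx(m,3,np.ones((9,9)))
c=max(cv2.findContours(m,0,1)[0],key=cv2.contourArea); (cx,cy),r=cv2.minEnclosingCircle(c); print(cx+215,cy+130,r,(plane(info,[(cx+215,cy+130),(cx+215-r,cy+130)],.071,True)*1000).round(1))
E
```

```text
258.906681060791 174.42337799072266 35.109519958496094 [[455.6 165.5]
 [456.  130.3]]
```

```bash
python3 -m handwheel '{"delta_pos":[[0.04,0.06,1],[0,0,1],[0,0,0.8],[0,0,0.2],[0,0,0]],"turn":[[0,0,0],[0,0,0],[0,0,0],[0,0,0],[0,0,0]]}' | sed -n 2,4p
python3 -m handwheel '{"delta_pos":[[0,0,0.4],[0,0,0.4],[0,0,0.4],[0,0,0.2],[0,0,0]],"turn":[[0,0,0],[0,0,0],[0,0,0],[0,0,0],[0,0,0]]}' | sed -n 2,4p
python3 -m handwheel '{"delta_pos":[[0,0,0],[0,0,0],[0,0,0],[0,0,0]],"turn":[[0,0,0],[0,0,0],[0,0,0],[0,0,0]]}' 40 50
python3 go.py 670 -109 150 180.8
```

```text
eef_pos: [0.4588, 0.1664, 0.0715]
tool_rot: [0.023, -3.141, -0.001]
ft_force: [1.5, 0.4, -0.2]
eef_pos: [0.4578, 0.166, 0.0147]
tool_rot: [0.024, -3.14, 0.0]
ft_force: [-0.6, -0.8, 0.2]
time: 29.85
eef_pos: [0.4586, 0.1665, 0.016]
tool_rot: [-0.023, 3.14, 0.001]
ft_force: [-1.1, 1.1, 5.7]
opening: 0.729
grasp_force: 54.3
t 29.85 at [458.6 166.5  16. ] psi -179.1 tilt 0.07 op 0.73 gf 54.3 ft [-1.1  1.1  5.7] j [ 0.33  0.71 -1.03  2.09  0.85  0.84  0.36]
turn z 0.01 then shift [-5.19 -6.96 -3.35]
```

```bash
python3 -m handwheel '{"delta_pos":[[0,0,-0.3],[0,0,-0.8],[0,0,-1],[0,0,-1],[0,0,-0.4]],"turn":[[0,0,0],[0,0,0],[0,0,0],[0,0,0],[0,0,0]]}' | tail -3
python3 -m handwheel '{"delta_pos":[[-0.4,-0.5,0],[-0.6,-0.8,0],[-0.75,-1,0],[-0.75,-1,0],[-0.75,-1,0]],"turn":[[0,0,0],[0,0,0],[0,0,0],[0,0,0],[0,0,0]]}' | head -2
python3 -m handwheel '{"delta_pos":[[-0.75,-1,0],[-0.7,-1,0],[-0.46,-0.66,0.4],[0,0,0.5],[0,0,0]],"turn":[[0,0,0],[0,0,0],[0,0,0],[0,0,0],[0,0,0]]}' | sed -n 4,6p
python3 go.py 669 -109.7 22 180.8
```

```text
ft_force: [1.0, -0.5, -2.9]
opening: 0.728
grasp_force: 55.9
time: 31.1
eef_pos: [0.5908, -0.006, 0.1541]
ft_force: [0.1, 0.3, -2.4]
opening: 0.726
grasp_force: 55.8
t 31.73 at [ 666.4 -108.8  116.3] psi -179.1 tilt 0.31 op 0.73 gf 55.8 ft [ 0.1  0.3 -2.4] j [ 0.74  0.82 -1.07  1.58  0.76  1.21  1.1 ]
turn z 0.01 then shift [-0.07 -0.02  2.36]
```

```bash
python3 -m handwheel '{"delta_pos":[[-0.05,-0.02,0.6],[0,0,0.7],[0,0,0.5],[0,0,0.3],[0,0,0]],"turn":[[0,0,0],[0,0,0],[0,0,0],[0,0,0],[0,0,0]]}' | sed -n 2,4p
python3 -m handwheel '{"delta_pos":[[0,0,0.1],[0,0,0.08],[0,0,0.04],[0,0,0]],"turn":[[0,0,0],[0,0,0],[0,0,0],[0,0,0]]}' | sed -n 2,4p
python3 go.py 669 -109.7 21 180.8
```

```text
eef_pos: [0.6701, -0.1099, 0.0342]
tool_rot: [0.023, -3.14, -0.001]
ft_force: [-0.3, 0.5, -1.9]
eef_pos: [0.6708, -0.1101, 0.0266]
tool_rot: [-0.023, 3.141, -0.0]
ft_force: [-1.6, 0.6, -2.7]
t 32.85 at [ 670.8 -110.1   26.6] psi -179.2 tilt 0.01 op 0.73 gf 55.8 ft [-1.6  0.6 -2.7] j [ 0.7   0.92 -1.    1.62  0.85  1.09  1.05]
turn z 0.0 then shift [0.04 0.01 0.14]
```

```bash
python3 -m handwheel '{"delta_pos":[[0.04,0,0.05],[0,0,0.04],[0,0,0.04],[0,0,0.02],[0,0,0]],"turn":[[0,0,0],[0,0,0],[0,0,0],[0,0,0],[0,0,0]]}' | sed -n 2,4p
python3 -m handwheel '{"delta_pos":[[0,0,0],[0,0,0],[0,0,0]],"turn":[[0,0,0],[0,0,0],[0,0,0]]}' 85 | tail -5
python3 -m handwheel '{"delta_pos":[[0,0,-0.3],[0,0,-0.7],[0,0,-1],[0,0,-1],[0,0,-1]],"turn":[[0,0,0],[0,0,0],[0,0,0],[0,0,0],[0,0,0]]}' | head -2
python3 -m handwheel '{"delta_pos":[[1,0,-0.3],[1,0,0],[1,0,0],[1,0,0],[1,0,0]],"turn":[[0,0,0],[0,0,0],[0,0,0],[0,0,0],[0,0,0]]}' | head -2
python3 - <<'E'
from h import *
for n in ['scene','side']: cv2.imwrite(f'pics/{n}9.png',optics.camera(n)[:,:,::-1])
T={'tin':((669.8,-109.7),72),'jar':((606.8,312.4),60),'disp':((606.4,-292.6),62),'stapler':((662,106.5),51)}
# non-wood, non-board region: project expected bbox and measure mask centroid by triangulation
P={}
for n in ['scene','side']:
    im=cv2.imread(f'pics/{n}9.png'); i=optics.camera_info(n); W=np.linalg.inv(i['world_from_camera'])
    for o,(c,h) in T.items():
        q=W@np.array([c[0]/1e3,c[1]/1e3,.006+h/2e3,1]); u=i['cx']-i['fx']*q[0]/q[2]; v=i['cy']+i['fy']*q[1]/q[2]
        print(n,o,round(u,1),round(v,1))
        P[n,o]=(u,v)
    cv2.imwrite(f'pics/{n}9.png',im)
E
```

```text
eef_pos: [0.6693, -0.1101, 0.0219]
tool_rot: [-0.023, 3.141, -0.001]
ft_force: [-2.8, -0.6, 7.3]
eef_pos: [0.6693, -0.11, 0.0205]
tool_rot: [-0.023, 3.141, 0.0]
ft_force: [0.8, -0.2, 0.1]
opening: 0.998
grasp_force: 0.0
time: 34.48
eef_pos: [0.6695, -0.1096, 0.1843]
time: 35.1
eef_pos: [0.4683, -0.1125, 0.1941]
scene tin 223.4 263.4
scene jar 355.7 197.6
scene disp 140.6 271.3
scene stapler 301.5 235.1
side tin 227.5 124.8
side jar 148.4 220.4
side disp 273.4 105.5
side stapler 186.0 166.1
```

```bash
python3 - <<'E'
from h import *
E={'scene':{'tin':(223.4,263.4),'jar':(355.7,197.6),'disp':(140.6,271.3),'stapler':(301.5,235.1)},'side':{'tin':(227.5,124.8),'jar':(148.4,220.4),'disp':(273.4,105.5),'stapler':(186,166.1)}}
R={'tin':26,'jar':20,'disp':32,'stapler':32}; mont=[]
for n in E:
    a=cv2.imread(f'pics/{n}0.png').astype(int); b=cv2.imread(f'pics/{n}9.png').astype(int); info=optics.camera_info(n)
    hsv=cv2.cvtColor(b.astype('uint8'),cv2.COLOR_BGR2HSV)
    for o,(u,v) in E[n].items():
        r=R[o]; y,x=int(v)-r,int(u)-r; d=np.abs(a-b).max(2)[y:y+2*r,x:x+2*r]
        m=(d>28).astype('uint8'); m=cv2.morphologyEx(m,cv2.MORPH_OPEN,np.ones((2,2))); N,l,s,cc=cv2.connectedComponentsWithStats(m); k=1+np.argmax(s[1:,4])
        print(n,o,'exp',(u,v),'diff bbox',s[k]+[x,y,0,0,0],'c',(cc[k]+[x,y]).round(1))
        S=b[y:y+2*r:2,x:x+2*r:2] 
        if o=='jar':
            dk=(b.max(2)[y:y+2*r,x:x+2*r]<60).astype('uint8'); N,l,s,cc=cv2.connectedComponentsWithStats(dk)
            for j in range(1,N):
                if s[j,4]>25: print('   dark',s[j],(cc[j]+[x,y]).round(1),(plane(info,[cc[j]+[x,y]],.056,False)*1000).round(1))
        if n=='scene' and o in('tin',):
            for row in d[::3,::2]: print(''.join('#' if t>60 else '+' if t>28 else '.' for t in row))
E
```

```text
scene tin exp (223.4, 263.4) diff bbox [210 245  34  41 749] c [225.7 267.7]
..........................
..........................
..........................
.........+#######+........
........+.++++++++........
........+.........#.......
.......+..........#.......
......+.+.........++#+....
......++++...###..+####...
.......##+########.####...
.......+.####++###.+.##...
.......++#########.++#+...
........###########++.....
........###########+......
........+##########.......
..........#######+........
..........................
..........................
scene jar exp (355.7, 197.6) diff bbox [348 186  18  25 338] c [356.4 198. ]
   dark [ 15   9  14  13 140] [356.5 191.8] [[604.3 313. ]]
scene disp exp (140.6, 271.3) diff bbox [ 121  253   48   43 1031] c [144.  272.2]
scene stapler exp (301.5, 235.1) diff bbox [289 215  32  40 348] c [304.5 231.5]
side tin exp (227.5, 124.8) diff bbox [217 111  22  35 632] c [227.6 127.3]
side jar exp (148.4, 220.4) diff bbox [138 207  22  33 538] c [149.4 222.8]
   dark [ 11   8  17  16 213] [146.8 215.1] [[606.2 312.6]]
side disp exp (273.4, 105.5) diff bbox [259  97  33  18 353] c [274.2 105.1]
side stapler exp (186, 166.1) diff bbox [166 154  39  33 519] c [184.9 166.5]
```

```bash
python3 - <<'E'
from h import *
t=np.linspace(0,2*np.pi,60)
for n in ['scene','side']:
    i=optics.camera_info(n); W=np.linalg.inv(i['world_from_camera'])
    p=np.vstack([np.c_[.6698+.032*np.cos(t),-.1097+.032*np.sin(t),0*t+z,0*t+1] for z in (.006,.078)])@W.T
    u=i['cx']-i['fx']*p[:,0]/p[:,2]; v=i['cy']+i['fy']*p[:,1]/p[:,2]; print(n,u.min().round(1),u.max().round(1),v.min().round(1),v.max().round(1))
a=cv2.imread('pics/scene0.png').astype(int);b=cv2.imread('pics/scene9.png').astype(int); print('glass diff',np.abs(a-b).max(2)[185:216,222:250].mean())
s=readout.sense(); print(s['time'],s['joint_vel'].round(3),s['eef_pos'])
E
```

```text
scene 208.3 237.6 243.0 283.8
side 216.5 238.0 109.5 140.0
glass diff 9.826036866359447
35.2 [-0.052  0.043  0.031 -0.086  0.045 -0.004 -0.023] [ 0.46571025 -0.11321654  0.19336544]
```

Every placement fits the nominal pose within a few millimetres, so I'm handing in.

```bash
python3 -m handwheel '{"delta_pos":[[0,0,0],[0,0,0],[0,0,0],[0,0,0]],"turn":[[0,0,0],[0,0,0],[0,0,0],[0,0,0]]}' | head -1; python3 -c "from station import ticket; print(ticket.close_job())"
```

```text
time: 35.7
the job is handed in; nothing more can be done
None
```

I handed the job in at about 36 s: the stapler, dispenser, tin and jar are on their home boards, within a few millimetres of centre by my last camera measurements, and I moved nothing near the glass; no verdict came back.

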